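# Centre the check weight on the floating scale pan

### The arm

A 6-joint arm with a two-finger parallel gripper is mounted at the origin on the work surface. World frame = base frame: x ahead of the robot, y to its left, z up, the work surface at z = 0. Lengths are in mm, angles in rad, forces in N, time in s.
With the tool pointing down it reaches from about 250 to 800 mm from the base axis. Payload 3.9 kg.
Tool frame: the origin (TCP) lies midway between the tips of the shut fingers; the grasp point (between the pads) lies pinch_z behind it (pinch_z is the distance from the TCP to the grasp point, in mm); z points along the fingers, y is the direction in which the jaws open and shut (so a half turn about z gives the same grasp; the last joint's range is limited). The gripper opens to 85 mm and grips with 20 to 120 N. Pads are 22 mm wide; open, the fingers measure 114 mm over their backs; the gripper's body (76 mm by 85 mm) begins 54 mm behind the grasp point. The pads swing forward as they close: fully open they stand 13 mm farther back than shut.
Start: joints at [-1.328, 0.26, -0.138, 1.173, 0, 1.571], TCP at [126.217, -509.592, 231.304] pointing down, gripper open.
Joint ranges: [-2.78, 2.78], [-0.83, 1.72], [-1.28, 1.37], [-1.9, 2.12], [-1.57, 1.48], [-3.14, 3.14]. Speed limits (rad/s): [2.57, 2.57, 3.14, 3.14, 3.14, 3.14].

### API

Orientations are given as a rotation vector (axis times angle).
In Python, from plant import * gives the robot as it stands. The module is installed in compiled form; this text tells all that it offers.
- The arm moves only by the tool arm_command, never from a script. Its argument "series" is one flat list of numbers, 5 for each row, row after row: the shift along the tool's x, y, z in m, then the turn about the tool's z in rad, then the finger opening in m, from 0 to 0.0854. A call has exactly 8 rows; each row shifts and turns the commanded pose from where the row before left it, along the tool's axes as they then stand; what a row does not reach is not made up. A row lasts 1/12 s, in which the tool goes at most 41.7 mm and 7.16 degrees, less where a joint would pass 70% of its speed; a pose out of reach is approached as far as the arm can. A call is refused whole if a number of a shift passes 0.0417 or a number of a turn 0.125, either way. A call with a gripper value outside its range is refused whole. The fingers move at their own pace and stop on an object; the grip force is fixed at half the most. Time passes only in rows, so rows that do not move let the fingers close, or fill a call up. It gives the time, the measured TCP pose, the force and the opening at its end, in the units of the state.
- get_obs(): the state, without advancing time (a new reading comes with each control period).
- capture(name): name is "scene" or "top" or "wrist"; returns the picture (420x560x3 uint8, blue, green, red); there is no depth.
- calibration(name): a dict with "camera_matrix" (3x3 intrinsics, pixels), "rvec" (rotation vector, rad) and "tvec" (3), from world to camera coordinates, as OpenCV has them; the wrist camera has in their place "tool_from_camera" (4x4, takes a point from camera to tool coordinates, whose origin is the TCP and whose axes are the flange's). Camera axes: x right, y down, z forward; pixel columns grow to the right and rows downward; lengths in mm; the calibration is good to about 2 mm. A picture is of the moment at which its call begins: read the wrist's pose just before it. calibration takes no time and is no camera call.
- close_job(): hands the job in, once; it reports no verdict.
Trained networks look in the newest picture that a camera, given by its name, has taken for a name from the list of things; names that differ only in an ending like _2 or _b are one class to them, and where a whole thing is asked for, a point or a joint stands for the part that bears it (a point fixed in the world has none). Each returns a list of dicts, best first, with "confidence" (0 to 1); they miss things now and then, are a little off and sometimes report something else, mostly with a low value. They report only what shows in the picture. A call takes as long as a camera call. They do not tell look-alikes from the thing itself.
- recognise(query, camera): "position" ([x, y, z] in mm, in world coordinates, good to about 4 mm: the middle of the surface that is visible of it).
- outline_of(query, camera): "region" (420x560 bool, what is visible of it).
- spot_point(query, camera): "position" ([x, y, z] in mm, in world coordinates, good to about 4 mm: a listed point, or the origin of a listed thing).
The state is a dict: "time_s": time; "qpos": joint angles; "dq": joint speeds; "tau": joint torques, N m; "tool_pos": TCP position; "orientation": TCP orientation; "ft_force": force on the tool from outside, world axes, zero at the start; "wrist_torque": the same for the moment, N m; "gripper_width": finger opening in mm.
Only numpy, scipy, OpenCV 4.12 (cv2) and the standard library are available. Lean on these libraries where they do the work, as an engineer would, in place of code of your own. Each camera call takes 0.05 s, during which the arm holds its last target.

### The job

Get the coffee scale ready for zeroing: tap the loose round weight gently, by turns from its opposite sides along the pan, until it sits midway between the two arcs on the pan and the pan itself has come back to its pointers instead of hanging to one side. Move the pan only through the weight, never by touching the pan. Then press the round zero button fully down, let go, and leave the other things alone.

Things in the scene. Friction and masses are not known exactly. Their poses are not given: they have to be found in the camera images.
- scale: Grey bench scale, fixed; housing 150 (x) x 310 (y) x 50 mm, with a 34 mm high console on its -x side (reaching 148 mm from the middle) carrying a dark display and the button. Origin: middle of the housing's underside, on the bench; y runs along the pan. Two dark fixed pointers, 10 x 8 mm, tops 71 mm up, stand at x = +-66, y = 0 mm: the pan's middle belongs on the line between them.
- pan (a joint): Offset (m) of the pan along the scale's y: 0 when its lip lines meet the pointers, + towards +y, stops at +-0.014. Soft springs (about 0.28 N per mm) draw it to 0, but its slide sticks with about 2 N: after a push it springs back only until about 7 mm are left, and hangs there until it is brought back from the other side; once put near 0 it stays.
- pan_mark (a point): Middle of the steel pan, on its upper face, 64 mm above the bench; moves with the pan, axes as the scale's. Pan 112 (x) x 270 (y) mm; two lips 8 mm high, inner faces 100 mm apart, run along y and guide the weight. Dark lines on the lip tops mark the pan's middle; two dark arcs of radius 56 mm about this point cross the pan, on its +y and -y sides.
- weight: Loose solid aluminium disc, 96 mm in diameter, 44 mm high, about 0.86 kg, on the pan between the lips (2 mm play each side), too wide to grip. Origin: centre of its underside. A dark ring marks the middle of its top. Pushed lightly it carries the pan along; above 4 to 7 N (not known exactly) it slips along the pan. Hard knocks (over 15 N) harm the scale.
- zero_top (a point): Middle of the top of the white round zero button, 26 mm in diameter, on the console at x = -112, y = -55 mm of the scale, 56 mm above the bench; it sinks with the button.
- zero (a joint): Travel (m) of the zero button: 0 up, 0.006 fully down; needs about 5 N downwards and springs back.
- pitcher: Bystander: steel jug with a side handle, 84 mm in diameter, 105 mm high. Origin: centre of its underside.
- cup: Bystander: steel cup, 68 mm in diameter, 60 mm high. Origin: centre of its underside.
- plank: Bystander: flat wooden name plank, 45 x 260 x 12 mm. Origin: centre of its underside.
- tin: Bystander: closed round tin, 90 mm in diameter, 130 mm high. Origin: centre of its underside.
Mind the look-alikes: they are no part of the job. Leave any blue or green look-alike of the weight alone.

How it is judged:
By the outcome, as a careful person would: the job done as asked, in the order asked, and still so for the second after the job is handed in, with the robot touching nothing.
It also fails if it takes over 61 s, if anything falls off the work surface, if the arm or the gripper's body presses on something with over 40 N, if the wrist force passes 120 N, or if a joint passes its speed limit or range.

## Working session

There is one attempt and no reset: what is moved stays moved. The work goes in short steps, Python scripts to look and compute and a tool call to move; the robot and the scene stay as the last step left them, time stands still between calls to the robot, and variables do not carry over. Pictures are saved under pics/ and viewed, and the job is handed in when it is done.

Besides the shell and the picture viewer there is one more tool, called as name(argument=value, ...), one argument or row to a line, values as JSON. arm_command: Moves the arm, as the interface text tells. Its arguments: {"type":"object","properties":{"series":{"type":"array","items":{"type":"number"}}},"required":["series"]}

```bash
mkdir -p pics; python3 - <<'E'
from plant import *
import cv2,numpy as np
o=get_obs();print(o)
for n in("scene","top"):
    im=capture(n);cv2.imwrite(f"pics/{n}0.png",im)
    for q in("weight","pan_mark","zero_top","scale"):
        print(n,q,[(np.round(d["position"],1).tolist(),round(d["confidence"],2)) for d in spot_point(q,n)])
    c=calibration(n);print(c)
print(calibration("wrist"))
E
```

```text
{'time_s': 0.0, 'qpos': array([-1.32797639e+00,  2.60627017e-01, -1.39395313e-01,  1.17266892e+00,
       -2.76840794e-05,  1.57081208e+00]), 'dq': array([ 0.00025212,  0.00105167, -0.00152657,  0.00061194,  0.00100441,
       -0.00052114]), 'tau': array([ 2.33029486e-04, -4.05677497e+01,  2.53921831e+01,  1.89133279e-02,
       -1.79881140e-04, -2.18180290e-06]), 'tool_pos': array([ 126.05898183, -508.93927583,  230.48484013]), 'orientation': array([-3.11660611e+00, -3.80232394e-01,  4.03442960e-04]), 'ft_force': array([-0.6578599 ,  0.14813415,  0.35202926]), 'wrist_torque': array([ 0.00464544,  0.03506857, -0.01792472]), 'gripper_width': 85.37533688113268}
scene weight [([702.0, 257.0, -0.6], 0.98), ([575.6, 2.7, 59.4], 0.65)]
scene pan_mark [([576.3, -30.4, 63.9], 0.81)]
scene zero_top [([456.9, -82.1, 56.4], 0.54)]
scene scale [([572.2, -36.1, -3.2], 0.85)]
{'camera_matrix': array([[520.32473535,   0.        , 276.53965346],
       [  0.        , 520.32473535, 212.23650897],
       [  0.        ,   0.        ,   1.        ]]), 'rvec': array([ 1.1899388 ,  2.3028736 , -0.97728762
[... 446 characters left out ...]
     [  0.        ,   0.        ,   1.        ]]), 'rvec': array([ 2.11291532, -2.16686443,  0.13946532]), 'tvec': array([ 25.29755475, 598.61667266, 926.83550156])}
{'camera_matrix': array([[361.50269886,   0.        , 276.31781868],
       [  0.        , 361.50269886, 212.06359444],
       [  0.        ,   0.        ,   1.        ]]), 'tool_from_camera': array([[ 1.69231378e-04, -9.61037924e-01, -2.76416497e-01,
         6.90432504e+01],
       [ 9.99999375e-01,  4.68028151e-04, -1.01499561e-03,
        -1.43960194e+00],
       [ 1.10481997e-03, -2.76416153e-01,  9.61037403e-01,
        -1.42093210e+02],
       [ 0.00000000e+00,  0.00000000e+00,  0.00000000e+00,
         1.00000000e+00]])}
```

View pics/scene0.png

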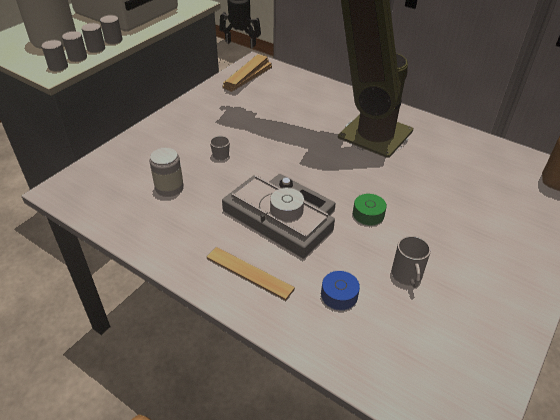

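View pics/top0.png

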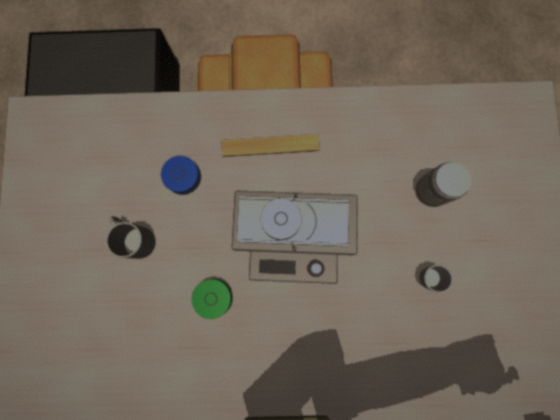

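```bash
cat > h.py <<'E'
from plant import *
import cv2,numpy as np
from scipy.spatial.transform import Rotation as R
def proj(n,P):
    c=calibration(n);return cv2.projectPoints(np.float64(P).reshape(-1,1,3),c["rvec"],c["tvec"],c["camera_matrix"],None)[0].reshape(-1,2)
def back(n,uv,z):
    c=calibration(n);Rm=cv2.Rodrigues(c["rvec"])[0];C=-Rm.T@c["tvec"]
    uv=np.atleast_2d(np.float64(uv));d=(Rm.T@np.linalg.inv(c["camera_matrix"])@np.c_[uv,np.ones(len(uv))].T).T
    return C+d*((z-C[2])/d[:,2])[:,None]
def wcal(o):
    c=calibration("wrist");T=np.eye(4);T[:3,:3]=R.from_rotvec(o["orientation"]).as_matrix();T[:3,3]=o["tool_pos"]
    return c["camera_matrix"],T@c["tool_from_camera"]
def wback(o,uv,z):
    K,T=wcal(o);uv=np.atleast_2d(np.float64(uv));d=(T[:3,:3]@np.linalg.inv(K)@np.c_[uv,np.ones(len(uv))].T).T
    C=T[:3,3];return C+d*((z-C[2])/d[:,2])[:,None]
def wproj(o,P):
    K,T=wcal(o);M=np.linalg.inv(T);p=(M[:3,:3]@np.atleast_2d(P).T).T+M[:3,3];q=(K@p.T).T;return q[:,:2]/q[:,2:]
E
python3 - <<'E'
import cv2
a=cv2.imread("pics/top0.png")[180:295,225:365];cv2.imwrite("pics/c0.png",cv2.resize(a,None,fx=5.5,fy=5,interpolation=cv2.INTER_CUBIC)[:, :])
a=cv2.imread("pics/scene0.png")[165:260,210:350];cv2.imwrite("pics/c1.png",cv2.resize(a,None,fx=5,fy=5,interpolation=cv2.INTER_CUBIC))
E
```

```text
(no output)
```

View pics/c0.png

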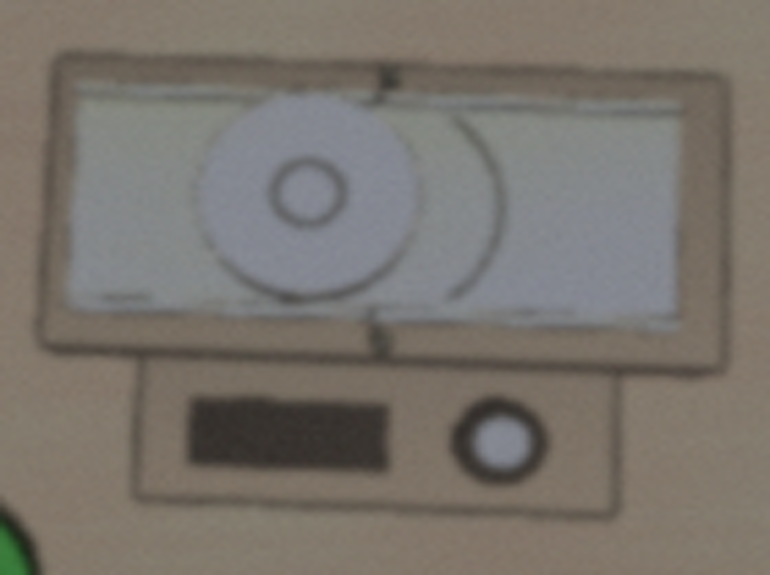

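View pics/c1.png

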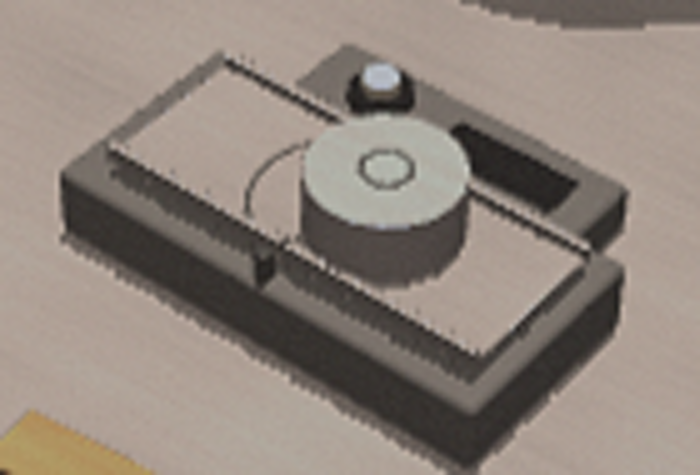

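```bash
python3 - <<'E'
from h import *
from scipy.optimize import least_squares
f=lambda l:np.array(l)/[5.5,5]+[225,180]-[.4,.4]
uv=f([(55,55),(728,74),(724,371),(42,350),(500,440)])
loc=np.array([(75,155,50),(75,-155,50),(-75,-155,50),(-75,155,50),(-112,-55,56)],float)
def w(p,l): c,s=np.cos(p[2]),np.sin(p[2]);return np.c_[p[0]+c*l[:,0]-s*l[:,1],p[1]+s*l[:,0]+c*l[:,1],l[:,2]]
r=least_squares(lambda p:(proj("top",w(p,loc))-uv).ravel(),[572,-33,0]);print(r.x,r.fun.reshape(-1,2).round(1))
p=r.x;print("button",w(p,loc)[-1])
def toloc(P): c,s=np.cos(p[2]),np.sin(p[2]);d=np.array(P)[:,:2]-p[:2];return d@np.array([[c,-s],[s,c]])
wt=back("top",f([(308,192)]),108);print("weight",wt,toloc(wt))
print("pan ends y",toloc(back("top",f([(73,200),(681,210)]),66)))
print("ptr",toloc(back("top",f([(390,72),(376,330)]),71)))
print("arc",toloc(back("top",f([(503,207)]),64)))
np.save("p.npy",p)
o=get_obs();print(R.from_rotvec(o["orientation"]).as_matrix().round(3))
E
```

```text
[ 5.71939131e+02 -3.19999116e+01 -5.92559153e-02] [[-0.7 -0.6]
 [ 0.6 -0.5]
 [ 0.9  0.4]
 [-1.4  0.2]
 [ 0.6  0.4]]
button [456.87853619 -80.27060074  56.        ]
weight [[574.45185171   2.35663992 108.        ]] [[ 0.47367246 34.44505812]]
pan ends y [[  -1.56457669  139.30307966]
 [   2.48981269 -130.31224942]]
ptr [[ 65.68915572   0.38137371]
 [-60.67671439   2.90124171]]
arc [[  1.58898522 -51.83464555]]
[[ 0.971  0.24   0.   ]
 [ 0.24  -0.971  0.   ]
 [ 0.    -0.    -1.   ]]
```

arm_command(
  series=[0.024, -0.019, 0, 0, 0, 0.024, -0.019, 0, 0, 0, 0.024, -0.019, 0, 0, 0, 0.024, -0.019, 0, 0, 0, 0.024, -0.019, 0, 0, 0, 0.024, -0.019, 0, 0, 0, 0.024, -0.019, 0, 0, 0, 0.024, -0.019, 0, 0, 0],
)

```text
time_s: 1.17
tool_pos: [276.7, -314.7, 231.5]
orientation: [3.118, 0.38, 0.001]
ft_force: [0.2, -1.1, 0.9]
gripper_width: 0.1
```

arm_command(
  series=[0.024, -0.019, 0, 0, 0, 0.024, -0.019, 0, 0, 0, 0.024, -0.019, 0, 0, 0, 0.024, -0.019, 0, 0, 0, 0.024, -0.019, 0, 0, 0, 0.024, -0.019, 0, 0, 0, 0.024, -0.019, 0, 0, 0, 0, 0, 0, 0.1, 0],
)

```text
time_s: 1.83
tool_pos: [410.3, -143.1, 231.5]
orientation: [-3.132, -0.23, -0.004]
ft_force: [0.1, 0.2, -0.8]
gripper_width: -0.3
```

```bash
cat >> h.py <<'E'
def go(lx,ly,z):
    """tool-axes shift (mm) and turn to reach scale-local lx,ly at height z; shift given after turn"""
    p=np.load("p.npy");o=get_obs();c,s=np.cos(p[2]),np.sin(p[2])
    t=np.array([p[0]+c*lx-s*ly,p[1]+s*lx+c*ly,z]);M=R.from_rotvec(o["orientation"]).as_matrix()
    a=np.arctan2(M[1,0],M[0,0]);turn=a-p[2]
    d=t-o["tool_pos"];print("t",o["time_s"],"pos",o["tool_pos"].round(1),"F",o["ft_force"].round(2),"shift now-axes",(M.T@d).round(1),"after turn",((M@R.from_euler("z",turn).as_matrix()).T@d).round(1),"turn",round(turn,4),"w",o["gripper_width"])
def loc(P):
    p=np.load("p.npy");c,s=np.cos(p[2]),np.sin(p[2]);d=np.atleast_2d(P)[:,:2]-p[:2];return d@np.array([[c,-s],[s,c]])
E
python3 -c "
from h import *
go(0,115,190)"
```

```text
t 1.8333 pos [ 410.3 -143.1  231.5] F [ 0.11  0.19 -0.82] shift now-axes [ 199.6 -198.8   42.3] after turn [ 154.7 -235.4   42.3] turn 0.206 w -0.29879768142027757
```

arm_command(
  series=[0, 0, 0, 0.103, 0, 0, 0, 0, 0.103, 0, 0.02, -0.03, 0, 0, 0, 0.02, -0.03, 0, 0, 0, 0.02, -0.03, 0, 0, 0, 0.02, -0.03, 0, 0, 0, 0.02, -0.03, 0, 0, 0, 0.02, -0.03, 0, 0, 0],
)

```text
time_s: 2.5
tool_pos: [537.6, -1.2, 231.7]
orientation: [-3.116, 0.026, -0.0]
ft_force: [0.7, -0.2, 0.6]
gripper_width: 0.0
```

arm_command(
  series=[0.018, -0.028, 0.01, 0, 0, 0.017, -0.027, 0.01, 0, 0, 0, 0, 0.01, 0, 0, 0, 0, 0.01, 0, 0, 0, 0, 0, 0, 0, 0, 0, 0, 0, 0, 0, 0, 0, 0, 0, 0, 0, 0, 0, 0],
)

```text
time_s: 3.17
tool_pos: [572.3, 26.5, 194.3]
orientation: [-3.094, -0.032, -0.0]
ft_force: [0.4, 0.8, -0.4]
gripper_width: -0.5
```

```bash
python3 -c "
from h import *
go(0,115,80)
o=get_obs();im=capture('wrist');cv2.imwrite('pics/w1.png',im);np.save('w1.npy',np.r_[o['orientation'],o['tool_pos']])
for q in('weight','pan_mark','zero_top','scale'): print(q,[(loc(d['position']).round(1),round(d['position'][2],1),round(d['confidence'],2)) for d in spot_point(q,'wrist')])
"
```

```text
t 3.1667 pos [572.3  26.5 194.3] F [ 0.44  0.82 -0.35] shift now-axes [  7.5 -50.7 116.8] after turn [  3.4 -51.1 116.8] turn 0.0801 w -0.5439406821015453
weight [(array([[-2.6, 38.8]]), 63.4, 0.65), (array([[120.5, 293.9]]), 2.9, 0.6)]
pan_mark []
zero_top [(array([[-112. ,  -52.1]]), 56.1, 0.79)]
scale []
```

View pics/w1.png

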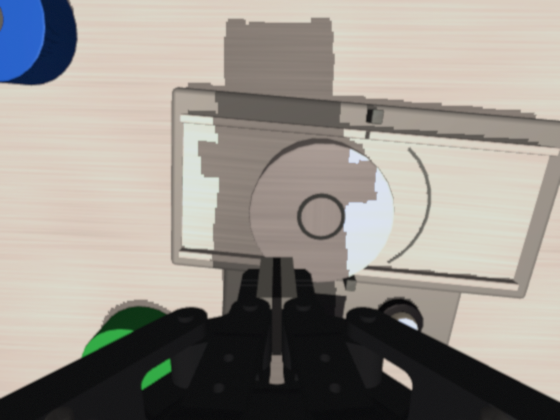

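```bash
python3 -c "
import cv2
a=cv2.imread('pics/w1.png')[80:305,160:560];cv2.imwrite('pics/c2.png',cv2.resize(a,None,fx=2,fy=2,interpolation=cv2.INTER_CUBIC))
a=cv2.imread('pics/w1.png')[95:155,335:415];b=cv2.imread('pics/w1.png')[250:310,310:390];import numpy as np
cv2.imwrite('pics/c3.png',cv2.resize(np.hstack([a,b]),None,fx=5,fy=5,interpolation=cv2.INTER_CUBIC))
"
```

```text
(no output)
```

View pics/c2.png

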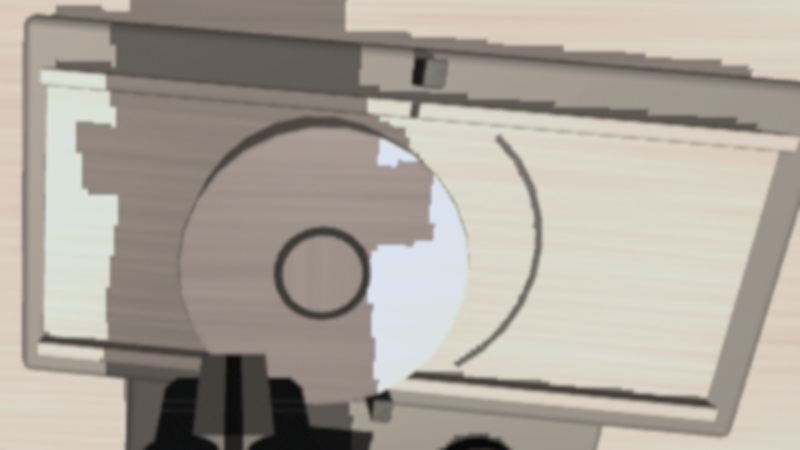

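View pics/c3.png

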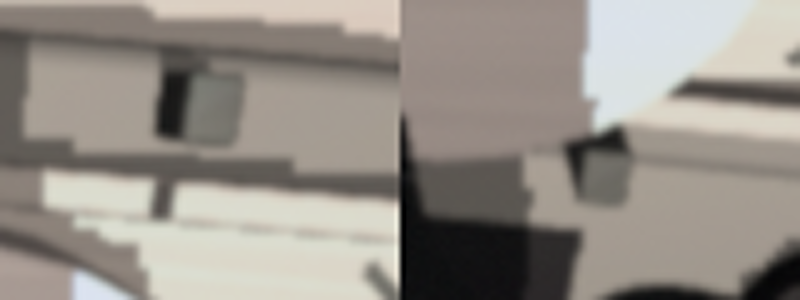

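```bash
cat >> h.py <<'E'
def frame(o,pp,pm,ring=None,line=None,arc=None,save=False):
    P=wback(o,[pp,pm],71)[:,:2];d=P[0]-P[1];print("ptr dist",np.hypot(*d).round(1),"(132)")
    p=np.r_[P.mean(0),np.arctan2(d[1],d[0])];print("p",p.round(3))
    if save: np.save("p.npy",p)
    c,s=np.cos(p[2]),np.sin(p[2]);L=lambda uv,z:((wback(o,[uv],z)[:,:2]-p[:2])@np.array([[c,-s],[s,c]]))[0]
    if ring is not None: print("weight loc",L(ring,108).round(2))
    if line is not None: print("pan line loc",L(line,72).round(2))
    if arc is not None: print("arc loc",L(arc,64).round(2))
E
python3 - <<'E'
from h import *
a=np.load('w1.npy');o=dict(orientation=a[:3],tool_pos=a[3:])
frame(o,(377.8,116.6),(351,285.6),(160+322/2,80+273/2),(367.6,134.6),(160+540/2,80+235/2))
frame(o,(377.8,116.6),(351,285.6),(160+322/2,80+273/2),(367.6,134.6),(160+540/2,80+235/2))
p=np.load('p.npy');print(p, loc(wback(o,[(175,89),(521,297),(173,264)],50)))
print(loc(wback(o,[(377.8,116.6),(351,285.6)],71)))
E
```

```text
ptr dist 131.7 (132)
p [ 5.70985e+02 -3.19300e+01 -6.40000e-02]
weight loc [ 0.04 34.66]
pan line loc [53.04  5.35]
arc loc [ 10.4  -50.19]
ptr dist 131.7 (132)
p [ 5.70985e+02 -3.19300e+01 -6.40000e-02]
weight loc [ 0.04 34.66]
pan line loc [53.04  5.35]
arc loc [ 10.4  -50.19]
[ 5.71939131e+02 -3.19999116e+01 -5.92559153e-02] [[  72.57373488  150.25802898]
 [ -72.8768975  -148.69394594]
 [ -72.83712326  151.73180267]]
[[ 64.90840545  -0.31728561]
 [-66.82152379   0.34395602]]
```

```bash
python3 - <<'E'
from h import *
np.save('p.npy',[571.0,-31.9,-0.062])
go(0,118,82)
E
```

```text
t 3.4167 pos [572.6  26.9 193.9] F [0.32 0.74 0.22] shift now-axes [  6.9 -53.6 114.6] after turn [  2.5 -53.9 114.6] turn 0.0833 w 0.1691186800904683
```

arm_command(
  series=[0, 0, 0, 0.083, 0, 0.001, -0.018, 0, 0, 0, 0.001, -0.018, 0, 0, 0, 0.0005, -0.018, 0, 0, 0, 0, 0, 0.02, 0, 0, 0, 0, 0.02, 0, 0, 0, 0, 0.02, 0, 0, 0, 0, 0, 0, 0],
)

```text
time_s: 4.08
tool_pos: [571.8, 39.1, 134.0]
orientation: [-3.053, -0.029, 0.019]
ft_force: [-1.5, 0.4, -0.8]
gripper_width: -0.2
```

```bash
python3 -c "
from h import *
go(0,118,82)"
```

```text
t 4.0833 pos [571.8  39.1 134. ] F [-1.48  0.37 -0.81] shift now-axes [  8.1 -41.9  55.8] after turn [  4.6 -42.4  55.8] turn 0.0816 w -0.16700385386471514
```

```bash
python3 -c "
from h import *
o=get_obs();print(o['qpos'].round(3),o['dq'].round(3),o['tau'].round(1),o['wrist_torque']);im=capture('wrist');cv2.imwrite('pics/w2.png',im);cv2.imwrite('pics/s2.png',capture('scene'))"
```

```text
[ 0.019  0.405 -0.188  0.989  0.089  3.141] [-0.008 -0.025  0.057  0.075 -0.001 -0.   ] [ -0.1 -48.7  25.4  -1.    0.4  -0. ] [-0.0575909   0.07349973 -0.00840817]
```

View pics/w2.png

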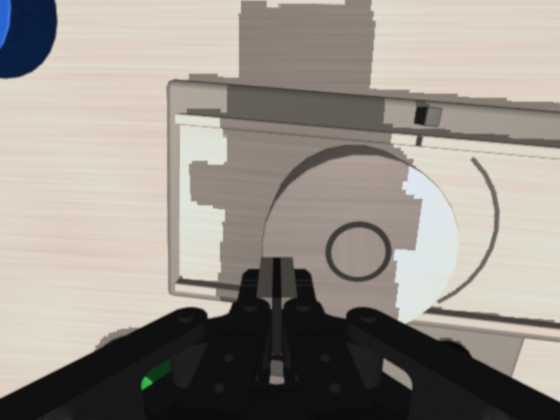

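arm_command(
  series=[0, 0, 0, -0.122, 0, 0, 0, 0, -0.122, 0, 0, 0, 0, -0.122, 0, 0, 0, 0, -0.122, 0, 0, 0, 0, -0.122, 0, 0, 0, 0, -0.122, 0, 0, 0, 0, -0.122, 0, 0, 0, 0, -0.122, 0],
)

```text
time_s: 4.85
tool_pos: [576.0, 38.2, 139.7]
orientation: [-2.687, -1.468, -0.061]
ft_force: [0.9, -0.4, -1.4]
gripper_width: -0.1
```

arm_command(
  series=[0, 0, 0, -0.122, 0, 0, 0, 0, -0.122, 0, 0, 0, 0, -0.122, 0, 0, 0, 0, -0.122, 0, 0, 0, 0, -0.122, 0, 0, 0, 0, -0.122, 0, 0, 0, 0, -0.122, 0, 0, 0, 0, -0.122, 0],
)

```text
time_s: 5.52
tool_pos: [576.0, 38.1, 139.7]
orientation: [-1.7, -2.578, -0.112]
ft_force: [-0.1, -0.4, -0.1]
gripper_width: -0.1
```

arm_command(
  series=[0, 0, 0, -0.122, 0, 0, 0, 0, -0.122, 0, 0, 0, 0, -0.122, 0, 0, 0, 0, -0.122, 0, 0, 0, 0, -0.122, 0, 0, 0, 0, -0.122, 0, 0, 0, 0, -0.122, 0, 0, 0, 0, -0.122, 0],
)

```text
time_s: 6.18
tool_pos: [576.0, 38.1, 139.7]
orientation: [-0.296, -3.113, -0.137]
ft_force: [0.3, 0.2, -0.1]
gripper_width: 0.0
```

```bash
sed -i 's/turn=a-p\[2\]$/turn=(a-p[2]-np.pi+np.pi)%(2*np.pi)-np.pi/' h.py; python3 -c "
from h import *
go(0,118,82);o=get_obs();print(o['qpos'].round(3),R.from_rotvec(o['orientation']).as_matrix().round(3))"
```

```text
t 6.1833 pos [576.   38.1 139.7] F [ 0.25  0.18 -0.13] shift now-axes [ 5.6 42.2 61.7] after turn [ 0.2 42.5 61.7] turn -0.127 w 0.031858295617256206
[ 0.017  0.401 -0.179  0.992  0.089  0.207] [[-0.982  0.189 -0.003]
 [ 0.188  0.978  0.088]
 [ 0.02   0.086 -0.996]]
```

arm_command(
  series=[0, 0, 0, -0.12, 0, 0, 0.014, 0, 0, 0, 0, 0.014, 0, 0, 0, 0, 0.014, 0, 0, 0, 0, 0, 0.015, 0, 0, 0, 0, 0.015, 0, 0, 0, 0, 0.015, 0, 0, 0, 0, 0, 0, 0],
)

```text
time_s: 6.85
tool_pos: [575.7, 85.1, 94.2]
orientation: [-0.119, -3.122, -0.137]
ft_force: [-0.8, -0.4, -0.2]
gripper_width: -0.1
```

```bash
python3 -c "
from h import *
go(0,118,80);o=get_obs();print(o['qpos'].round(3),R.from_rotvec(o['orientation']).as_matrix().round(3))
im=capture('wrist');cv2.imwrite('pics/w3.png',im)"
```

```text
t 6.85 pos [575.7  85.1  94.2] F [-0.78 -0.4  -0.17] shift now-axes [-2.8 -0.3 14.2] after turn [-2.8 -0.3 14.2] turn -0.0132 w -0.06136755845197757
[ 0.098  0.445 -0.236  0.892  0.089  0.174] [[-0.997  0.076 -0.011]
 [ 0.075  0.993  0.088]
 [ 0.017  0.087 -0.996]]
```

View pics/w3.png

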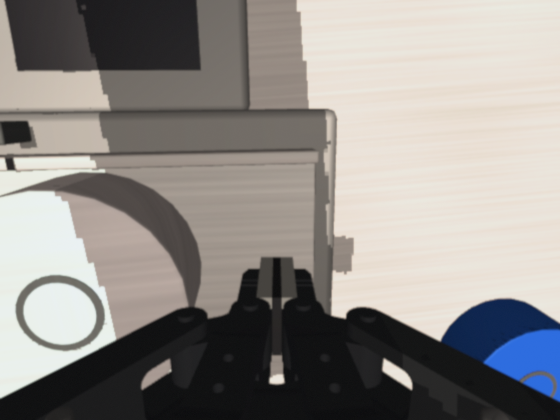

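arm_command(
  series=[-0.001, 0, 0.005, -0.013, 0, -0.001, 0, 0.005, 0, 0, -0.001, 0, 0.004, 0, 0, 0, -0.006, -0.0005, 0, 0, 0, -0.006, -0.0005, 0, 0, 0, -0.004, -0.0003, 0, 0, 0, -0.002, -0.0002, 0, 0, 0, 0, 0, 0, 0],
)

```text
time_s: 7.57
tool_pos: [579.5, 65.6, 82.6]
orientation: [-0.101, -3.128, -0.138]
ft_force: [0.0, 0.3, 0.4]
gripper_width: -0.0
```

```bash
python3 -c "
from h import *
go(0,90,80)
im=capture('wrist');cv2.imwrite('pics/w4.png',im)"
```

```text
t 7.5667 pos [579.5  65.6  82.6] F [0.03 0.33 0.37] shift now-axes [ 2.3 -8.   2. ] after turn [ 2.4 -8.   2. ] turn -0.0024 w -0.03596524871965136
```

View pics/w4.png

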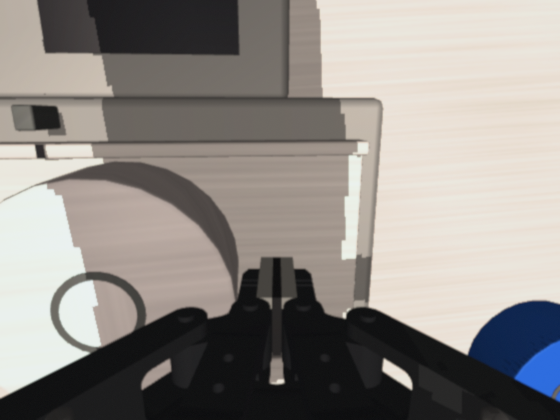

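arm_command(
  series=[0.001, -0.0012, 0.0002, 0, 0, 0.001, -0.0012, 0.0002, 0, 0, 0, -0.0012, 0.0002, 0, 0, 0, -0.0012, 0.0002, 0, 0, 0, -0.0012, 0, 0, 0, 0, -0.0012, 0, 0, 0, 0, -0.0012, 0, 0, 0, 0, -0.0012, 0, 0, 0],
)

```text
time_s: 8.28
tool_pos: [577.0, 57.4, 81.0]
orientation: [-0.099, -3.128, -0.139]
ft_force: [0.5, 2.9, 3.6]
gripper_width: 0.2
```

arm_command(
  series=[0, -0.001, -0.0001, 0, 0, 0, -0.001, -0.0001, 0, 0, 0, -0.001, -0.0001, 0, 0, 0, -0.001, -0.0001, 0, 0, 0, -0.001, -0.0001, 0, 0, 0, -0.001, -0.0001, 0, 0, 0, -0.001, -0.0001, 0, 0, 0, -0.001, -0.0001, 0, 0],
)

```text
time_s: 8.95
tool_pos: [576.4, 49.3, 81.0]
orientation: [-0.099, -3.128, -0.139]
ft_force: [0.4, 5.4, 4.7]
gripper_width: 0.1
```

```bash
python3 -c "
from h import *
go(0,70,80)
im=capture('wrist');cv2.imwrite('pics/w5.png',im)"
```

```text
t 8.95 pos [576.4  49.3  81. ] F [0.4  5.37 4.7 ] shift now-axes [  0.3 -11.4  -0. ] after turn [  0.3 -11.4  -0. ] turn -0.0009 w 0.08190408253474289
```

View pics/w5.png

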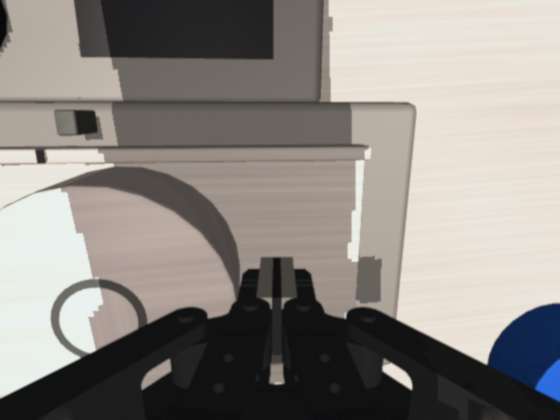

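arm_command(
  series=[0, -0.001, -0.0004, 0, 0, 0, -0.001, -0.0003, 0, 0, 0, -0.001, -0.0002, 0, 0, 0, -0.001, -0.0002, 0, 0, 0, -0.001, -0.0001, 0, 0, 0, -0.001, -0.0001, 0, 0, 0, -0.001, -0.0001, 0, 0, 0, -0.001, -0.0001, 0, 0],
)

```text
time_s: 9.67
tool_pos: [575.2, 41.5, 81.1]
orientation: [-0.099, -3.127, -0.14]
ft_force: [1.2, 5.8, 1.4]
gripper_width: 0.3
```

```bash
python3 -c "
from h import *
go(0,70,80)
im=capture('wrist');cv2.imwrite('pics/w6.png',im)"
```

```text
t 9.6667 pos [575.2  41.5  81.1] F [1.22 5.81 1.41] shift now-axes [-0.3 -3.6  0.8] after turn [-0.3 -3.6  0.8] turn -0.0007 w 0.33214490476777714
```

View pics/w6.png

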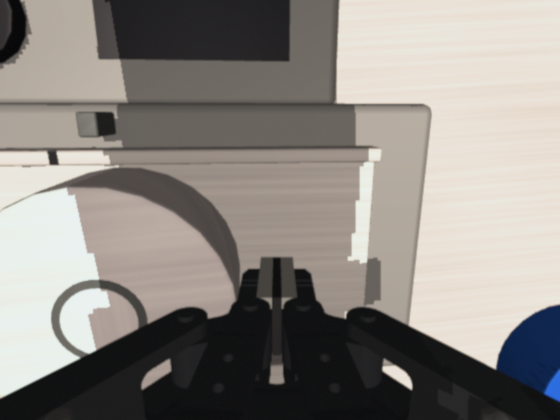

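```bash
cat >> h.py <<'E'
def meas(pm,line,ring,o=None,sgn=-1):
    o=o or get_obs();y=lambda uv,z:loc(wback(o,[uv],z))[0]
    a,b,c=y(pm,71),y(line,72),y(ring,108)
    print("ptr",a.round(1),"line",b.round(1),"ring",c.round(1),"pan off",(b-a)[1].round(2),"weight rel pan",(c-b)[1].round(2),"weight rel ptr",(c-a)[1].round(2))
E
python3 -c "
from h import *
meas((87,125),(53,157),(99,318))"
```

```text
ptr [-65.6   0.6] line [-53.3 -13.6] ring [-2.  10.8] pan off -14.21 weight rel pan 24.41 weight rel ptr 10.2
```

arm_command(
  series=[0, -0.0015, -0.00013, 0, 0, 0, -0.0015, -0.00013, 0, 0, 0, -0.0015, -0.00013, 0, 0, 0, -0.0015, -0.00013, 0, 0, 0, -0.0015, -0.00013, 0, 0, 0, -0.0015, -0.00013, 0, 0, 0, -0.0015, -0.00013, 0, 0, 0, -0.0015, -0.00013, 0, 0],
)

```text
time_s: 10.38
tool_pos: [574.4, 29.5, 81.1]
orientation: [-0.099, -3.126, -0.14]
ft_force: [0.2, 5.6, 2.0]
gripper_width: -0.1
```

arm_command(
  series=[0, -0.0013, -0.0001, 0, 0, 0, -0.0013, -0.0001, 0, 0, 0, -0.0013, -0.0001, 0, 0, 0, -0.0013, -0.0001, 0, 0, 0, -0.0013, -0.0001, 0, 0, 0, -0.0013, -0.0001, 0, 0, 0, -0.0013, -0.0001, 0, 0, 0, -0.001, -0.0001, 0, 0],
)

```text
time_s: 11.05
tool_pos: [573.7, 19.5, 81.1]
orientation: [-0.099, -3.127, -0.14]
ft_force: [0.7, 6.2, 2.3]
gripper_width: -0.2
```

```bash
python3 -c "
from h import *
go(0,70,80)
im=capture('wrist');cv2.imwrite('pics/w7.png',im);cv2.imwrite('pics/c7.png',cv2.resize(im[90:360,30:280],None,fx=3,fy=2.2,interpolation=cv2.INTER_CUBIC))"
```

```text
t 11.05 pos [573.7  19.5  81.1] F [0.73 6.2  2.25] shift now-axes [-0.4 18.4  2.7] after turn [-0.5 18.4  2.7] turn -0.0006 w -0.19918373672939024
```

View pics/c7.png

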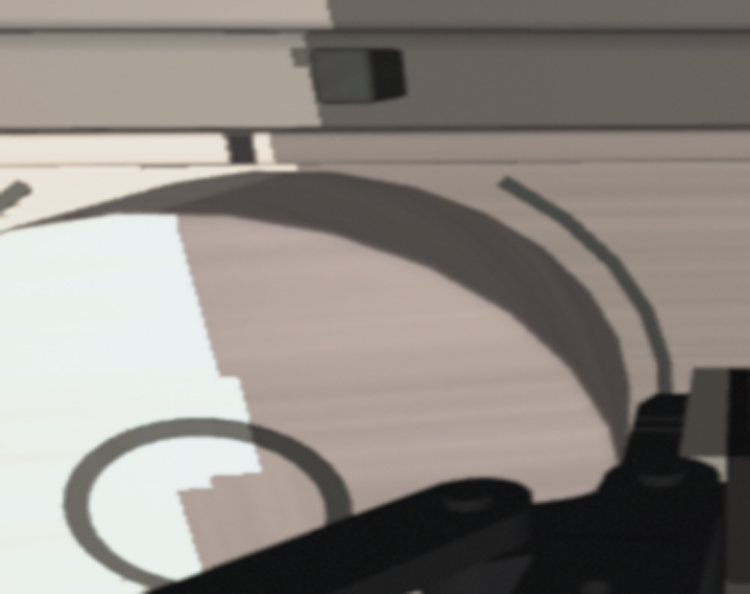

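```bash
python3 -c "
from h import *
meas((144,124.1),(110.3,157.3),(99.2,318.6))
o=get_obs();p=loc(o['tool_pos']);print(p)
# disc base outline: radius from visible arc rightmost base
print(loc(wback(o,[(30+505/3,90+182/2.2),(30+27/3,90+186/2.2),(30+664/3,90+370/2.2)],64)))"
```

```text
ptr [-66.    0.4] line [-53.1 -13.8] ring [ -1.9 -11.2] pan off -14.16 weight rel pan 2.52 weight rel ptr -11.64
[[-0.4607548  51.18841879]]
[[-45.0275692   19.74990675]
 [-45.31443512 -46.41348034]
 [ -4.05785493  42.06498408]]
```

```bash
cat >> h.py <<'E'
from scipy.optimize import least_squares
def circ(o,uv,z,r):
    P=loc(wback(o,uv,z));s=least_squares(lambda c:np.hypot(*(P-c).T)-r,P.mean(0)+[30,0]);print("circle r",r,"c",s.x.round(2),"rms",np.sqrt((s.fun**2).mean()).round(2));return s.x
E
python3 -c "
from h import *
o=get_obs();f=lambda l:np.array(l)/[3,2.2]+[30,90]
circ(o,f([(270,172),(340,174),(415,188),(490,215),(545,250),(590,295),(620,345)]),64,48)
circ(o,f([(505,182),(570,218),(612,262),(650,317),(664,370),(27,186)]),64,56)
circ(o,f([(110,214),(200,215),(330,233),(430,268),(510,312),(570,362),(608,420)]),108,48)
"
```

```text
circle r 48 c [  0.34 -11.53] rms 0.12
circle r 56 c [ -0.17 -13.55] rms 0.26
circle r 48 c [ -0.02 -10.99] rms 0.12
```

arm_command(
  series=[0, -0.001, -0.0001, 0, 0, 0, -0.001, -0.0001, 0, 0, 0, 0, 0, 0, 0, 0, 0.001, 0, 0, 0, 0, 0.002, 0, 0, 0, 0, 0.003, 0, 0, 0, 0, 0.005, 0, 0, 0, 0, 0.005, 0, 0, 0],
)

```text
time_s: 11.77
tool_pos: [574.8, 32.5, 82.6]
orientation: [-0.101, -3.127, -0.136]
ft_force: [-0.0, -0.8, -1.0]
gripper_width: 0.2
```

```bash
python3 -c "
from h import *
go(0,70,80)
im=capture('wrist');cv2.imwrite('pics/w8.png',im);cv2.imwrite('pics/c8.png',cv2.resize(im[90:360,0:280],None,fx=2.8,fy=2.2,interpolation=cv2.INTER_CUBIC))"
```

```text
t 11.7667 pos [574.8  32.5  82.6] F [-0.05 -0.75 -0.99] shift now-axes [-0.2  5.3  3. ] after turn [-0.3  5.3  3. ] turn -0.0018 w 0.20210276338303007
```

View pics/c8.png

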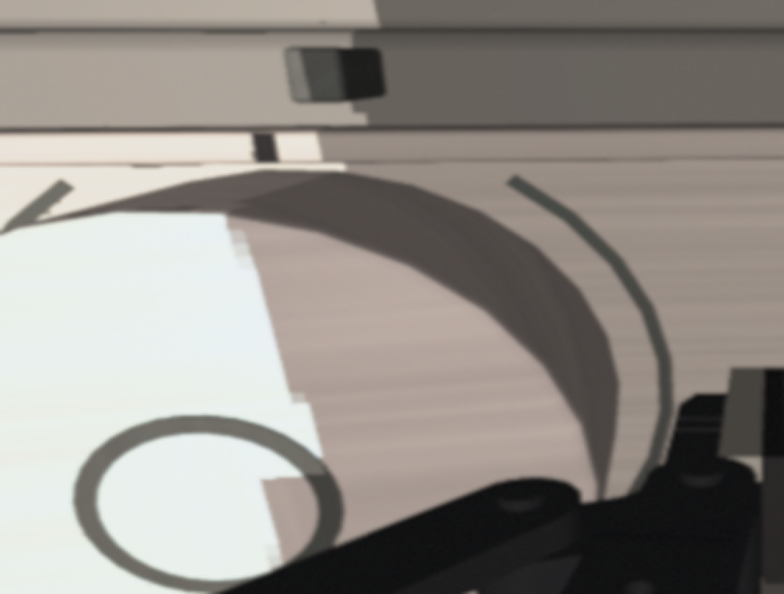

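```bash
python3 -c "
from h import *
o=get_obs();s=[2.8,2.2];f=lambda l:np.array(l)/s+[0,90]
circ(o,f([(270,171),(340,173),(415,188),(490,220),(540,250),(582,293),(608,340),(617,390)]),64,48)
circ(o,f([(512,180),(572,216),(617,262),(650,310),(667,370),(667,415),(68,183),(10,225)]),64,56)
circ(o,f([(110,212),(200,214),(330,237),(430,275),(490,312),(545,365),(583,422)]),108,48)
circ(o,f([(210,592-4),(85,500),(200,424),(335,515)]),108,14)
meas(*f([(316,75),(265,148),(208,504)]))
"
```

```text
circle r 48 c [ 0.85 -6.15] rms 0.18
circle r 56 c [-0.11 -5.87] rms 0.31
circle r 48 c [ 0.39 -5.5 ] rms 0.14
circle r 14 c [ 0.16 -5.63] rms 0.69
ptr [-65.5   2.2] line [-52.5  -6.1] ring [-0.7 -5.9] pan off -8.32 weight rel pan 0.21 weight rel ptr -8.11
```

arm_command(
  series=[0, 0.002, -0.016, 0, 0, 0, 0.002, -0.016, 0, 0, 0, 0, -0.016, 0, 0, 0, -0.03, -0.0026, 0, 0, 0, -0.03, -0.0026, 0, 0, 0, -0.03, -0.0026, 0, 0, 0, -0.03, -0.0026, 0, 0, 0, -0.03, -0.0026, 0, 0],
)

```text
time_s: 12.48
tool_pos: [566.0, -119.0, 131.0]
orientation: [-0.099, -3.128, -0.137]
ft_force: [0.8, -0.7, -0.2]
gripper_width: 0.3
```

```bash
python3 -c "
from h import *
go(0,-82,80);o=get_obs();print(R.from_rotvec(o['orientation']).as_matrix().round(3))
im=capture('wrist');cv2.imwrite('pics/w9.png',im)"
```

```text
t 12.4833 pos [ 566. -119.  131.] F [ 0.83 -0.69 -0.21] shift now-axes [-0.2  0.8 51.2] after turn [-0.2  0.8 51.2] turn -0.0005 w 0.32849825354165313
[[-0.998  0.063 -0.006]
 [ 0.062  0.994  0.087]
 [ 0.012  0.087 -0.996]]
```

View pics/w9.png

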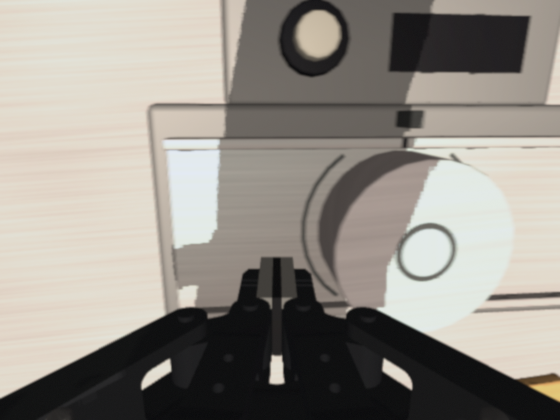

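arm_command(
  series=[0, 0, 0.0128, 0, 0, 0, 0, 0.0128, 0, 0, 0, 0, 0.0128, 0, 0, 0, 0, 0.0118, 0, 0, 0, 0.004, 0.0003, 0, 0, 0, 0.004, 0.0003, 0, 0, 0, 0.003, 0.0003, 0, 0, 0, 0.002, 0.0002, 0, 0],
)

```text
time_s: 13.2
tool_pos: [567.5, -99.8, 81.9]
orientation: [-0.098, -3.129, -0.137]
ft_force: [-0.4, 0.0, -0.2]
gripper_width: 0.3
```

```bash
python3 -c "
from h import *
go(0,-62,80)
im=capture('wrist');cv2.imwrite('pics/w10.png',im)"
```

```text
t 13.2 pos [567.5 -99.8  81.9] F [-0.36  0.03 -0.22] shift now-axes [0.7 5.8 2.4] after turn [0.7 5.8 2.4] turn -0.0004 w 0.3189750625714339
```

View pics/w10.png

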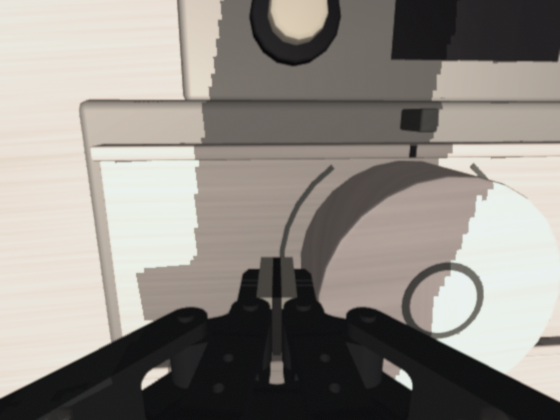

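arm_command(
  series=[0, 0.001, 0.0001, 0, 0, 0, 0.001, 0.0001, 0, 0, 0, 0.001, 0.0001, 0, 0, 0, 0.001, 0.0001, 0, 0, 0, 0.001, 0.0001, 0, 0, 0, 0.001, 0.0001, 0, 0, 0, 0.001, 0.0001, 0, 0, 0, 0.001, 0.0001, 0, 0],
)

```text
time_s: 13.92
tool_pos: [567.6, -92.7, 81.1]
orientation: [-0.1, -3.129, -0.137]
ft_force: [-0.1, -2.9, 1.8]
gripper_width: -0.0
```

```bash
python3 -c "
from h import *
go(0,-62,80)
im=capture('wrist');cv2.imwrite('pics/w11.png',im);cv2.imwrite('pics/c11.png',cv2.resize(im[90:360,250:530],None,fx=2.8,fy=2.2,interpolation=cv2.INTER_CUBIC))"
```

```text
t 13.9167 pos [567.6 -92.7  81.1] F [-0.06 -2.87  1.78] shift now-axes [ 0.4 -1.2  1. ] after turn [ 0.4 -1.2  1. ] turn -0.0014 w -0.022001442320672093
```

View pics/c11.png

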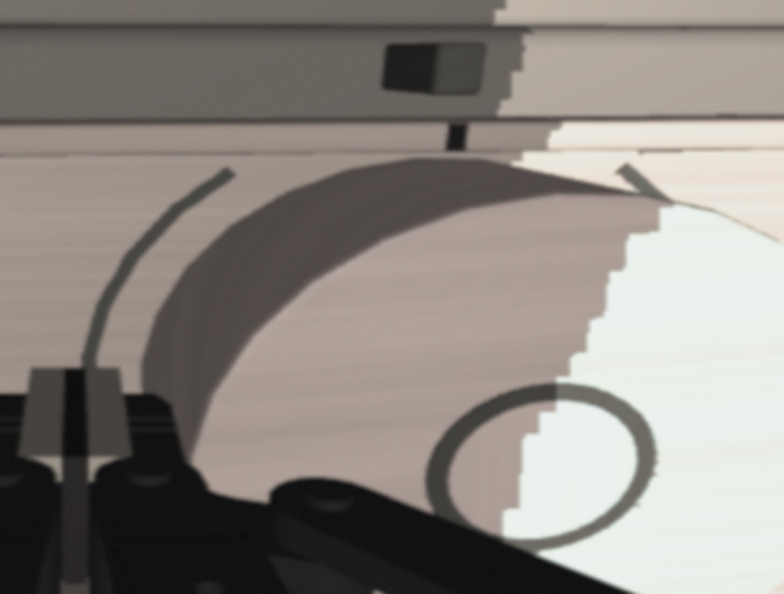

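```bash
python3 -c "
from h import *
o=get_obs();s=[2.8,2.2];f=lambda l:np.array(l)/s+[250,90]
circ(o,f([(480,159),(415,159),(350,170),(290,192),(232,227),(187,270),(155,320),(144,362)]),64,48)
circ(o,f([(230,172),(178,208),(130,258),(103,305),(90,355),(625,168)]),64,56)
circ(o,f([(630,193),(555,193),(465,209),(380,242),(310,285),(250,335),(215,385)]),108,48)
meas(*f([(461,68),(457,137),(542,466)]))
"
```

```text
circle r 48 c [0.2  1.96] rms 0.09
circle r 56 c [-0.4   0.55] rms 0.11
circle r 48 c [-0.2   0.72] rms 0.15
ptr [-66.    0.6] line [-52.9   0.8] ring [-1.2  0.9] pan off 0.23 weight rel pan 0.11 weight rel ptr 0.34
```

arm_command(
  series=[0, -0.001, 0, 0, 0, 0, -0.004, 0, 0, 0, 0, -0.008, 0, 0, 0, 0, -0.004, -0.02, 0, 0, -0.01, 0, -0.03, 0, 0, -0.02, 0.01, -0.03, 0, 0, -0.02, 0.03, -0.025, 0, 0, -0.01, 0.02, -0.025, 0, 0],
)

```text
time_s: 14.63
tool_pos: [631.2, -66.1, 213.1]
orientation: [-0.102, -3.129, -0.139]
ft_force: [0.2, 0.5, 0.9]
gripper_width: 0.0
```

arm_command(
  series=[0, 0.02, 0, 0, 0, 0, 0.02, 0, 0, 0, 0, 0, 0, 0, 0, 0, 0, 0, 0, 0, 0, 0, 0, 0, 0, 0, 0, 0, 0, 0, 0, 0, 0, 0, 0, 0, 0, 0, 0, 0],
)

```text
time_s: 15.3
tool_pos: [631.9, -27.4, 215.2]
orientation: [-0.102, -3.127, -0.138]
ft_force: [-0.1, 0.9, 0.6]
gripper_width: -0.2
```

```bash
python3 -c "
from h import *
go(-112,-55,75)
im=capture('wrist');cv2.imwrite('pics/w12.png',im)
im=capture('scene');cv2.imwrite('pics/s12.png',cv2.resize(im[165:260,210:350],None,fx=5,fy=5,interpolation=cv2.INTER_CUBIC))"
```

```text
t 15.3 pos [631.9 -27.4 215.2] F [-0.08  0.86  0.64] shift now-axes [170.6 -75.9 136.2] after turn [170.8 -75.5 136.2] turn -0.0024 w -0.1520531089099837
```

View pics/w12.png

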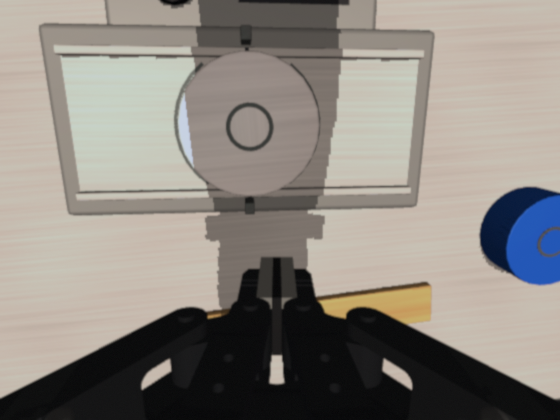

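```bash
python3 -c "
import cv2
im=cv2.imread('pics/w12.png');cv2.imwrite('pics/c12.png',cv2.resize(im[20:220,155:345],None,fx=4,fy=3,interpolation=cv2.INTER_CUBIC))"
```

```text
(no output)
```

View pics/c12.png

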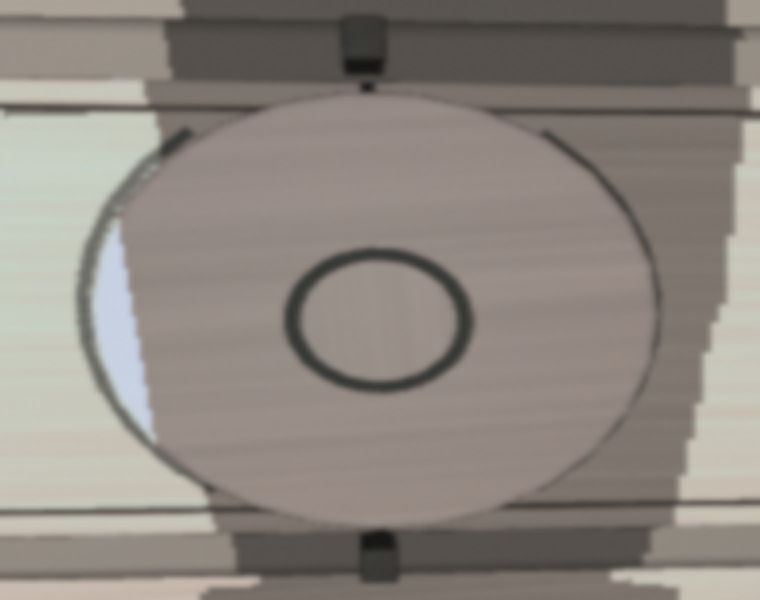

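```bash
python3 -c "
from h import *
o=get_obs();f=lambda l:np.array(l)/[4,3]+[155,20]
P=wback(o,f([(379,562),(363,37)]),71)[:,:2];d=P[0]-P[1];p=np.r_[P.mean(0),np.arctan2(d[1],d[0])];print(p,np.hypot(*d));np.save('p.npy',p)
print('ptr',loc(wback(o,f([(379,562),(363,37)]),71)))
print('line',loc(wback(o,f([(367,87)]),72)),'ring',loc(wback(o,f([(378.5,320)]),108)))
print('arc ends',loc(wback(o,f([(188,132),(546,132)]),64)))
circ(o,f([(188,132),(150,165),(110,210),(85,270),(81,300),(84,340),(100,390),(140,440),(175,470),(210,489),(546,132),(600,180),(630,220),(650,262),(658,300)]),64,56)
circ(o,f([(376,94),(250,114),(120,210),(500,115),(640,250),(657,310),(640,380),(560,475),(376,526),(280,512)]),108,48)
"
```

```text
[ 5.70798093e+02 -3.10546144e+01 -6.21220173e-02] 130.49574788476932
ptr [[ 6.52478739e+01 -2.01525415e-15]
 [-6.52478739e+01 -1.53745953e-15]]
line [[-53.98558116   0.43729452]] ring [[-0.15348807  0.71023438]]
arc ends [[-44.52322256 -33.08846722]
 [-45.06871059  34.35628931]]
circle r 56 c [0.85 0.35] rms 0.66
circle r 48 c [0.1  0.18] rms 0.91
```

View pics/s12.png

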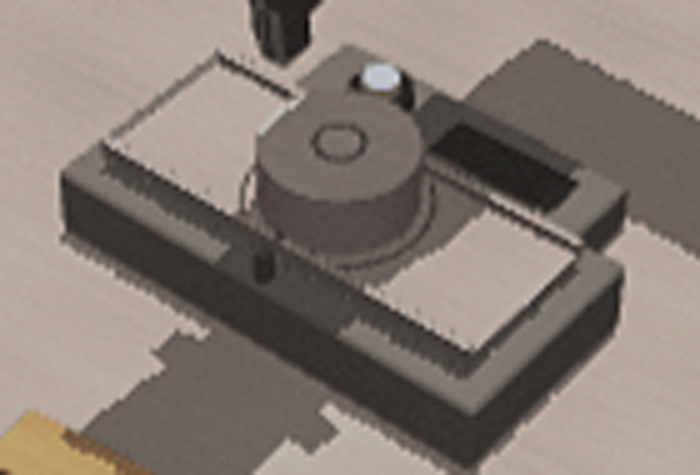

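arm_command(
  series=[0.028, -0.012, 0, 0, 0, 0.028, -0.012, 0, 0, 0, 0.028, -0.012, 0, 0, 0, 0.028, -0.012, 0, 0, 0, 0.028, -0.012, 0, 0, 0, 0.028, -0.012, 0, 0, 0, 0, 0, 0.02, 0, 0, 0, 0, 0.02, 0, 0],
)

```text
time_s: 16.07
tool_pos: [459.1, -84.8, 172.4]
orientation: [-0.103, -3.131, -0.137]
ft_force: [1.6, 0.4, -0.5]
gripper_width: 0.0
```

```bash
python3 -c "
from h import *
go(-112,-55,62)
o=get_obs();im=capture('wrist');cv2.imwrite('pics/w13.png',im)
print([(loc(d['position']).round(1),d['position'].round(1) if hasattr(d['position'],'round') else d['position'],round(d['confidence'],2)) for d in spot_point('zero_top','wrist')])
print(wproj(o,[o['tool_pos']]))"
```

```text
t 16.0667 pos [459.1 -84.8 172.4] F [ 1.57  0.4  -0.51] shift now-axes [  3.   -4.  110.5] after turn [  3.   -4.  110.5] turn -0.0032 w 0.013728596052166357
[(array([[-112.2,  -53.3]]), [455.5, -77.3, 56.8], 0.57)]
[[273.58913173 280.32146966]]
```

View pics/w13.png

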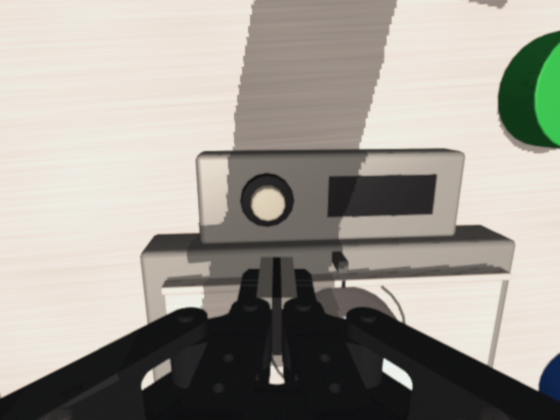

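```bash
python3 -c "
from h import *
o=get_obs();print(wback(o,[(268,203)],56),loc(wback(o,[(268,203)],56)))"
```

```text
[[450.3210649 -77.9307939  56.       ]] [[-117.33446377  -54.26522077]]
```

arm_command(
  series=[0.002, -0.004, 0.0174, 0, 0, 0.001, 0, 0.0174, 0, 0, 0, 0, 0.0174, 0, 0, 0, 0, 0.0174, 0, 0, 0, 0, 0.0174, 0, 0, 0, 0, 0, 0, 0, 0, 0, 0, 0, 0, 0, 0, 0, 0, 0],
)

```text
time_s: 16.83
tool_pos: [457.0, -80.3, 85.6]
orientation: [-0.099, -3.129, -0.137]
ft_force: [-0.6, 0.5, -0.4]
gripper_width: -0.3
```

```bash
python3 -c "
from h import *
go(-112,-55,62)
o=get_obs();im=capture('wrist');cv2.imwrite('pics/w14.png',im)
im=capture('scene');cv2.imwrite('pics/s14.png',cv2.resize(im[130:250,230:350],None,fx=5,fy=5,interpolation=cv2.INTER_CUBIC))"
```

```text
t 16.8333 pos [457.  -80.3  85.6] F [-0.6   0.49 -0.42] shift now-axes [ 1.2 -0.9 23.6] after turn [ 1.2 -0.9 23.6] turn -0.0008 w -0.2573521675612324
```

View pics/w14.png

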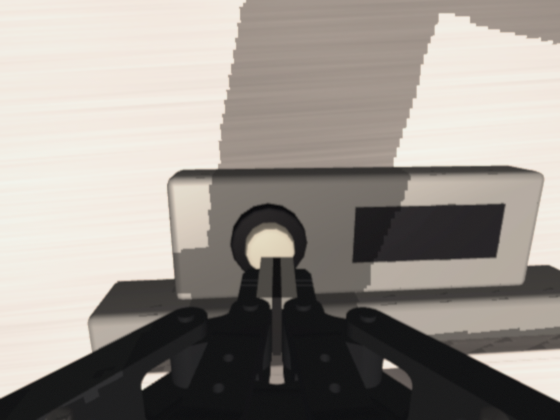

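View pics/s14.png

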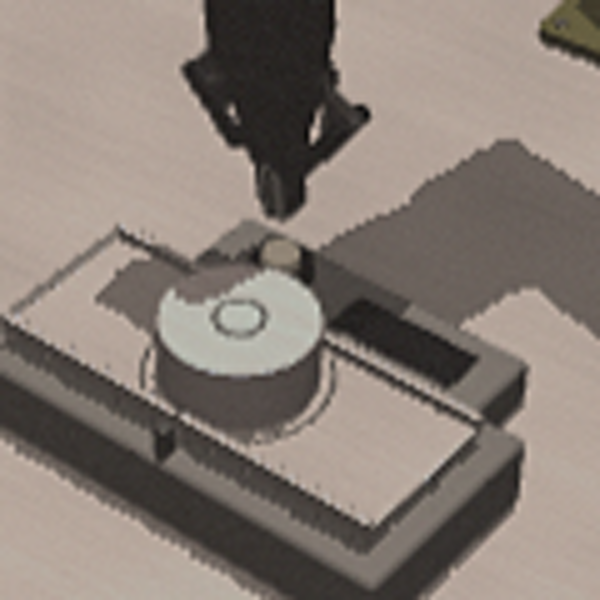

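```bash
python3 -c "
from h import *
o=get_obs();
print(wback(o,[(270,246),(246,246),(295,246),(270,223)],56))
print(wproj(o,[[455.4,-79,56],[455.4-13,-79,56],[455.4,-92,56],[455.4,-66,56]]),wproj(o,[o['tool_pos']]))"
```

```text
[[452.82024228 -79.47494765  56.        ]
 [451.64291199 -91.56028819  56.        ]
 [454.06231532 -66.72502022  56.        ]
 [440.63832787 -78.63933101  56.        ]]
[[271.27299899 250.64938322]
 [269.52258149 226.41897122]
 [245.77184982 253.00693762]
 [296.5319602  248.31421885]] [[273.58365785 280.31671828]]
```

arm_command(
  series=[0.0012, -0.0005, 0.007, 0, 0, 0.001, -0.0004, 0.007, 0, 0, 0, 0, 0.007, 0, 0, 0, 0, 0.003, 0, 0, 0, 0, 0.001, 0, 0, 0, 0, 0.001, 0, 0, 0, 0, 0.001, 0, 0, 0, 0, 0.001, 0, 0],
)

```text
time_s: 17.6
tool_pos: [453.7, -78.3, 56.5]
orientation: [-0.099, -3.128, -0.138]
ft_force: [-1.2, -0.7, 1.1]
gripper_width: -0.1
```

arm_command(
  series=[0, 0, 0.001, 0, 0, 0, 0, 0.001, 0, 0, 0, 0, 0.001, 0, 0, 0, 0, 0.001, 0, 0, 0, 0, 0.001, 0, 0, 0, 0, 0.001, 0, 0, 0, 0, 0, 0, 0, 0, 0, 0, 0, 0],
)

```text
time_s: 18.27
tool_pos: [453.7, -78.2, 50.7]
orientation: [-0.1, -3.128, -0.136]
ft_force: [-0.6, -3.0, 4.5]
gripper_width: -0.2
```

arm_command(
  series=[0, 0, 0.0005, 0, 0, 0, 0, 0.0005, 0, 0, 0, 0, 0.0005, 0, 0, 0, 0, 0, 0, 0, 0, 0, 0, 0, 0, 0, 0, 0, 0, 0, 0, 0, 0, 0, 0, 0, 0, 0, 0, 0],
)

```text
time_s: 18.93
tool_pos: [453.7, -78.3, 50.2]
orientation: [-0.1, -3.129, -0.136]
ft_force: [-3.7, -3.7, 14.3]
gripper_width: -0.0
```

arm_command(
  series=[0, 0, 0.0005, 0, 0, 0, 0, 0, 0, 0, 0, 0, -0.002, 0, 0, 0, 0, -0.004, 0, 0, 0, 0, -0.01, 0, 0, 0, 0, -0.03, 0, 0, 0, 0, -0.04, 0, 0, 0, 0, -0.04, 0, 0],
)

```text
time_s: 19.6
tool_pos: [452.5, -87.6, 174.1]
orientation: [-0.099, -3.124, -0.142]
ft_force: [1.9, 1.0, 0.8]
gripper_width: -0.0
```

arm_command(
  series=[-0.03, 0.012, -0.01, 0, 0, -0.03, 0.012, -0.01, 0, 0, -0.03, 0.012, -0.01, 0, 0, -0.03, 0.012, -0.005, 0, 0, -0.03, 0.012, 0, 0, 0, -0.025, 0.012, 0, 0, 0, 0, 0, 0, 0, 0, 0, 0, 0, 0, 0],
)

```text
time_s: 20.27
tool_pos: [634.1, -29.9, 211.5]
orientation: [-0.097, -3.125, -0.14]
ft_force: [-0.4, 0.6, 0.7]
gripper_width: -0.6
```

```bash
python3 -c "
from h import *
go(-112,-55,62)
im=capture('wrist');cv2.imwrite('pics/w15.png',im)
im=capture('scene');cv2.imwrite('pics/s15.png',im)"
```

```text
t 20.2667 pos [634.1 -29.9 211.5] F [-0.39  0.65  0.68] shift now-axes [173.  -73.2 146. ] after turn [172.9 -73.3 146. ] turn 0.0008 w -0.6159579720176027
```

View pics/w15.png

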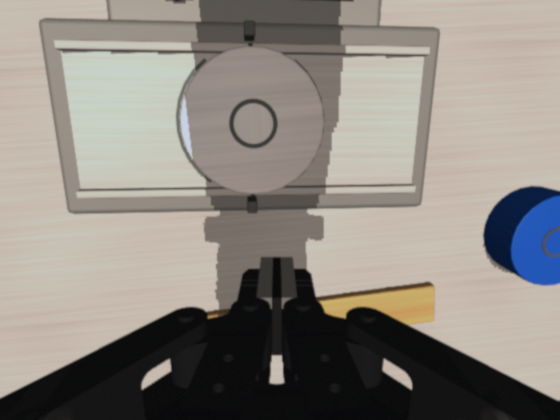

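View pics/s15.png

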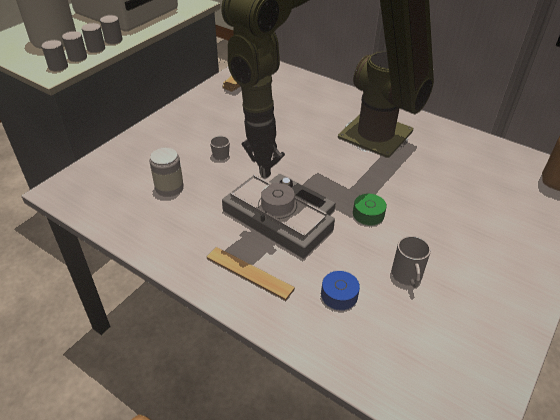

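```bash
python3 -c "
import cv2
im=cv2.imread('pics/w15.png');cv2.imwrite('pics/c15.png',cv2.resize(im[15:215,160:350],None,fx=4,fy=3,interpolation=cv2.INTER_CUBIC))"
```

```text
(no output)
```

View pics/c15.png

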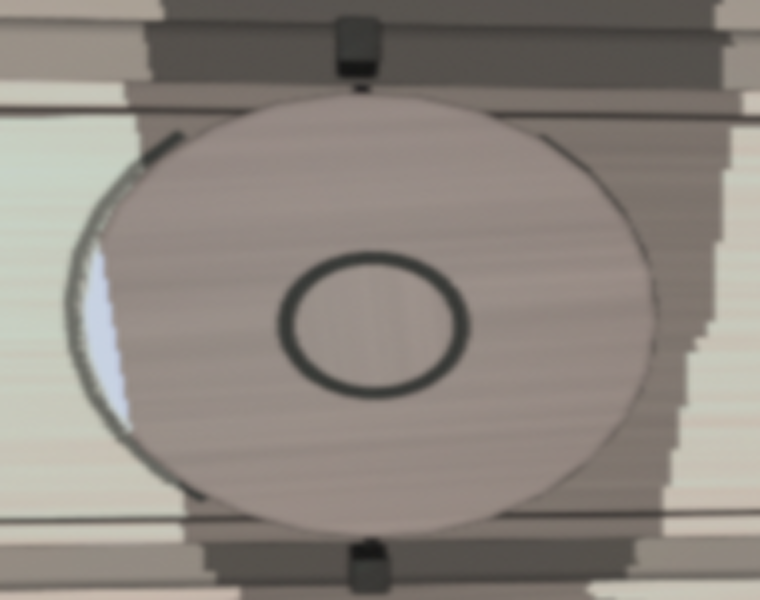

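```bash
python3 -c "
from h import *
o=get_obs();f=lambda l:np.array(l)/[4,3]+[160,15]-[.4,.35]
P=loc(wback(o,f([(370,572),(357,40)]),71));print('ptr',P)
print('line',loc(wback(o,f([(361,88)]),72)),'ring',loc(wback(o,f([(373.5,325)]),108)))
circ(o,f([(180,133),(73,308),(200,497),(120,425),(85,240),(545,135)]),64,56)
circ(o,f([(365,95),(100,235),(650,270),(656,330),(635,400),(365,535),(500,520)]),108,48)
print(loc(wback(o,f([(83,300),(656,315)]),108)).mean(0))
c=calibration('wrist');print(R.from_rotvec(o['orientation']).as_matrix()[:,2])
"
```

```text
ptr [[ 62.97494416  -1.8534927 ]
 [-67.35182818  -1.64364097]]
line [[-56.68212281  -1.17422454]] ring [[-2.33409502 -0.91422206]]
circle r 56 c [-2.48 -1.02] rms 0.6
circle r 48 c [-1.73 -1.1 ] rms 0.72
[-6.03716187 -0.61990817]
[-0.0091128   0.08890006 -0.99599886]
```

```bash
python3 -c "
from plant import *
print(close_job())"
```

```text
the job is handed in; nothing more can be done
None
```

The weight now sits midway between the arcs, the pan is back at its pointers, and the zero button has been pressed and released. I handed the job in at about 20 s of the 61 s allowed.

- **Weight and pan:** I pushed the silver weight gently from its +y side until it slid to the middle of the pan (up to about 6 N along the pan). One light push from the -y side (about 3 N) then brought the pan back. I touched only the weight, never the pan. Readings came only at the end of each move, so short peaks in between were not measured.
- **Last check from the wrist camera:** after the press, the pan was about 0.6 mm from the pointers. The weight was within about 0.3 mm of the middle between the arcs.
- **Zero button:** it went about 6 mm down and the force then jumped to 14 N, so I take it as fully down. After I let go, I saw no sign in the scene view that it had stayed down, but I did not measure its travel.
- **Other things:** nothing else was touched; the blue and green look-alikes were left where they were.

**Disagreements:**
- One outline fit, taken during the second push, put the weight 1.4 mm off the middle. Every other measurement put it within about 0.6 mm.
- Estimates of the button's x position differed by up to 5 mm, so I aimed near the middle of them.
- An early turn ran into the last joint's limit and left the tool tilted by about 5° for the rest of the job. My position calculations allowed for it.

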